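Load suture cartons into the gravity chute, seal up

ROBOT

A 6-joint arm with a two-finger parallel gripper is mounted at the origin on the work surface; the furniture and walls round the work are solid. World frame = base frame: x ahead of the robot, y to its left, z up, the work surface at z = 0. Lengths are in m, angles in rad, forces in N, time in s.
With the tool pointing down it reaches from about 0.35 to 0.975 m from the base axis. Payload 4.9 kg.
Tool frame: the origin (TCP) lies midway between the tips of the shut fingers; the grasp point (between the pads) lies 19 mm behind it; z points along the fingers, y is the line along which they close (so a half turn about z gives the same grasp; the last joint's range is limited). The gripper opens to 85 mm and grips with 20 to 120 N. Pads are 22 mm wide; open, the fingers measure 114 mm over their backs; the gripper's body (76 mm by 85 mm) begins 54 mm behind the grasp point. The pads swing forward as they close: fully open they stand 13 mm farther back than shut.
Start: joints at [-1.418, 0.053, 1.613, -0, 1.476, -0.119], TCP at [0.168, -0.602, 0.231] pointing down, gripper open.
Joint ranges: [-3.01, 3.01], [-1.01, 2.22], [0.06, 2.58], [-1.02, 4.17], [0.09, 2.62], [-3.14, 3.14]. Speed limits (rad/s): [2.57, 2.57, 3.14, 3.14, 3.14, 3.14].

INTERFACE

Orientations are given as a rotation vector (axis times angle).
In Python, from station import ctrl, optics, job gives the robot as it stands.
- The arm moves only by the shell command python3 -m jog 'ROWS' [OPENING] [FORCE]. ROWS is JSON, a list of rows, each a list of 2 entries, a list of its own where there are three numbers: the shift along the tool's x, y, z in m, then the turn, a rotation vector about the tool's x, y, z in rad. A call has 1 to 5 rows; each row is the pose to reach, as a shift and turn from the pose commanded when the call began, along the tool's axes at that moment; what a row does not reach only later rows make up. A row lasts 1/10 s, in which the tool goes at most 50 mm and 8.59 degrees, less where a joint would pass 70% of its speed; a pose out of reach is approached as far as the arm can. A call with a gripper value outside its range is refused whole. OPENING is the opening, from 0 (shut) to 1 (fully open), set as the call begins (- or left out, the last holds). The fingers move at their own pace and stop on an object; FORCE is the grip in N (left out, the last holds). Time passes only in rows, so rows that repeat a pose let the fingers close. It gives the time, the measured TCP pose, the force, the opening and the grip force at its end, in the units of the state.
- ctrl.get_obs(): the state, without advancing time (a new reading comes with each control period).
- optics.get_image(name): name is "scene" or "top" or "wrist"; returns a dict with "image" (384x512x3 uint8, blue, green, red), "fx", "fy", "cx", "cy" (pixels), "rvec" (rotation vector, rad) and "tvec" (3), from world to camera coordinates, as OpenCV has them; the wrist camera has in their place "mount" (4x4, takes a point from camera to tool coordinates, whose origin is the TCP and whose axes are the flange's). Camera axes: x right, y down, z forward; pixel columns grow to the right and rows downward; lengths in m; the calibration is good to about 2 mm. The wrist camera is an equidistant fisheye: a pixel r from the principal point sees the ray r / f radians off the axis. A picture is of the moment at which its call begins: read the wrist's pose just before it. There is no depth.
- job.finish_job(): hands the job in; it is judged then, once.
The state is a dict: "t": time; "q": joint angles; "dq": joint speeds; "effort": joint torques, N m; "tool_pos": TCP position; "tool_rot": TCP orientation; "contact_force": force on the tool from outside, world axes, zero at the start; "wrist_torque": the same for the moment, N m; "opening": finger opening in m; "grip_force": force on a finger pad.
Only numpy, scipy, OpenCV 4.12 (cv2) and the standard library are available. Lean on these libraries where they do the work, as an engineer would, in place of code of your own. Each camera call takes 0.05 s, during which the arm holds its last target. There are 200 camera calls.

TASK

Load both small cartons into the sloping chute so that each lies flat in the lane with its orange seal facing up out of the lane: lay one at the open upper end, push it on past the orange spring catches so that it slides down under the clear cover, then do the same with the other. In the end the first must rest against the red end stop and the second against the first; leave the spool, the jar and the tube rack where they stand.

Things in the scene. Friction and masses are not known exactly. Their poses are not given: they have to be found in the camera images.
- carton_1: white and dark-blue carton with an orange seal, 54 (own x) x 80 (y) x 26 mm (z), about 60 g; stands at first on a long edge like a book, own +x up, in any of many yaws. Origin: centre of the 54 x 80 face WITHOUT the seal. Own +z points out of the 54 x 80 face with the seal
- carton_2: the same kind of carton as carton_1, same size, seal and axes.
- carton_1_center (a point): centre of carton_1 (its axes as the body's)
- carton_2_center (a point): centre of carton_2 (its axes as the body's)
- carton_1_seal (a point): middle of the orange seal of carton_1, a 33 x 26 mm patch on its +z face; it folds 10 mm over onto the edge that is uppermost at first, beside that face, so it also shows from above
- carton_2_seal (a point): middle of the orange seal of carton_2, made the same
- lane: aluminium lane of the fixed chute, sloping down 40 degrees away from the robot, 86 mm wide inside, slippery (friction about 0.3). Origin: middle of its floor's upper end edge, on the floor, 185 mm above the table; own x runs down the slope, y across to the left, z out of the floor. Open above for x 0 to 80 mm, walls there 18 mm high, flared at the mouth
- lane_notch (a point): middle of a notch in the floor's upper end, 44 mm wide, 25 mm long (lane x 0 to 25 mm): room for a finger under a carton that is being laid. The floor is 4 mm thick; nothing stands beneath it until a 70 mm wide post that meets it near lane x = 90 mm
- lane_catches (a point): midway between two orange spring catches at lane x = 46 mm: round noses, 12 mm radius, 4 to 22 mm above the floor, 7 mm out of each side wall, in black housings 24 mm high. A carton let go at the mouth slides until its lower edge meets them at x about 37 mm and stops
- catch_left (a joint): how far the left catch is pressed into its housing, 0 to 0.012 m (0: out). It springs aside when a carton is pushed past with about 3 to 12 N and snaps out behind it; once the carton's upper edge is past lane x about 56 mm the carton slides on by itself
- catch_right (a joint): the same for the right catch
- lane_cover (a point): middle of the upper end of the clear cover, on its underside 42 mm above the floor; it covers the lane from x = 80 to 196 mm, with walls as high
- lane_stop (a point): foot of the red end stop's face, on the floor at lane x = 192 mm; the stop is 13 mm high. A carton against it has its centre at lane x = 165 mm, the next one resting on it at 111 mm, both 13 mm above the floor
- thread_spool: white thread spool with black ends standing on the table, 45 mm wide, 61 mm high, origin under its centre; leave alone
- lime_jar: small white jar with a lime green rim, lying on its side, 49 x 58 mm, 58 mm high, origin under its centre; leave alone
- tube_rack: black rack with orange-capped tubes, 62 x 98 mm, 79 mm high, origin under its centre; leave alone
Mind the look-alikes: they are no part of the job. Leave any brown or yellow look-alike of the carton_1 alone.

How it is judged:
On the way, in this order (a step that is already met when the one before it is completed fails the run):
1. one carton lies flat in the lane, seal up, against the end stop (((x of carton_1_center in the frame of lane between 0.16 and 0.169 m and y of carton_1_center in the frame of lane between -0.008 and 0.008 m and z of carton_1_center in the frame of lane between 0.009 and 0.018 m and angle between the z axis of carton_1 and the z axis of lane, either way round below 0.12 rad and angle between the y axis of carton_1 and the y axis of lane, either way round below 0.12 rad and angle between carton_1's own z axis and vertical below 1.1 rad and linear speed of carton_1 below 0.02 m/s) or (x of carton_2_center in the frame of lane between 0.16 and 0.169 m and y of carton_2_center in the frame of lane between -0.008 and 0.008 m and z of carton_2_center in the frame of lane between 0.009 and 0.018 m and angle between the z axis of carton_2 and the z axis of lane, either way round below 0.12 rad and angle between the y axis of carton_2 and the y axis of lane, either way round below 0.12 rad and angle between carton_2's own z axis and vertical below 1.1 rad and linear speed of carton_2 below 0.02 m/s))), for 0.2 s.
2. the other carton lies flat behind it, seal up, resting against the first (((x of carton_1_center in the frame of lane between 0.16 and 0.169 m and y of carton_1_center in the frame of lane between -0.008 and 0.008 m and z of carton_1_center in the frame of lane between 0.009 and 0.018 m and angle between the z axis of each of carton_1, carton_2 and the z axis of lane, either way round below 0.12 rad and angle between the y axis of each of carton_1, carton_2 and the y axis of lane, either way round below 0.12 rad and angle between each of carton_1, carton_2's own z axis and vertical below 1.1 rad and linear speed of each of carton_1, carton_2 below 0.02 m/s and x of carton_2_center in the frame of lane between 0.105 and 0.116 m and y of carton_2_center in the frame of lane between -0.008 and 0.008 m and z of carton_2_center in the frame of lane between 0.009 and 0.018 m) or (x of carton_2_center in the frame of lane between 0.16 and 0.169 m and y of carton_2_center in the frame of lane between -0.008 and 0.008 m and z of carton_2_center in the frame of lane between 0.009 and 0.018 m and angle between the z axis of each of carton_2, carton_1 and the z axis of lane, either way round below 0.12 rad and angle between the y axis of each of carton_2, carton_1 and the y axis of lane, either way round below 0.12 rad and angle between each of carton_2, carton_1's own z axis and vertical below 1.1 rad and linear speed of each of carton_2, carton_1 below 0.02 m/s and x of carton_1_center in the frame of lane between 0.105 and 0.116 m and y of carton_1_center in the frame of lane between -0.008 and 0.008 m and z of carton_1_center in the frame of lane between 0.009 and 0.018 m))), for 0.2 s.
At the end, for the whole second after the job is handed in: Both cartons lie at rest in the lane, flat on its floor (within 7 degrees) and square to it (within 7 degrees), seal face up out of the lane: one with its centre 160 to 169 mm down the lane (against the stop), the other 105 to 116 mm (against the first); either carton may be first (((x of carton_1_center in the frame of lane between 0.16 and 0.169 m and y of carton_1_center in the frame of lane between -0.008 and 0.008 m and z of carton_1_center in the frame of lane between 0.009 and 0.018 m and angle between the z axis of each of carton_1, carton_2 and the z axis of lane, either way round below 0.12 rad and angle between the y axis of each of carton_1, carton_2 and the y axis of lane, either way round below 0.12 rad and angle between each of carton_1, carton_2's own z axis and vertical below 1.1 rad and linear speed of each of carton_1, carton_2 below 0.02 m/s and x of carton_2_center in the frame of lane between 0.105 and 0.116 m and y of carton_2_center in the frame of lane between -0.008 and 0.008 m and z of carton_2_center in the frame of lane between 0.009 and 0.018 m) or (x of carton_2_center in the frame of lane between 0.16 and 0.169 m and y of carton_2_center in the frame of lane between -0.008 and 0.008 m and z of carton_2_center in the frame of lane between 0.009 and 0.018 m and angle between the z axis of each of carton_2, carton_1 and the z axis of lane, either way round below 0.12 rad and angle between the y axis of each of carton_2, carton_1 and the y axis of lane, either way round below 0.12 rad and angle between each of carton_2, carton_1's own z axis and vertical below 1.1 rad and linear speed of each of carton_2, carton_1 below 0.02 m/s and x of carton_1_center in the frame of lane between 0.105 and 0.116 m and y of carton_1_center in the frame of lane between -0.008 and 0.008 m and z of carton_1_center in the frame of lane between 0.009 and 0.018 m))); the robot touches nothing.
It fails at once if the spool was moved more than 20 mm or tipped (distance of thread_spool from where it was at the start of the episode above 0.02 m or angle between thread_spool's own z axis and vertical above 0.3 rad).
It fails at once if the jar was moved more than 20 mm or tipped (distance of lime_jar from where it was at the start of the episode above 0.02 m or angle between lime_jar's own z axis and vertical above 0.3 rad).
It fails at once if the tube rack was moved more than 20 mm or tipped (distance of tube_rack from where it was at the start of the episode above 0.02 m or angle between tube_rack's own z axis and vertical above 0.3 rad).
It also fails if it takes over 72 s, if anything falls off the work surface, if the arm or the gripper's body presses on something with over 40 N, if the wrist force passes 120 N, or if a joint passes its speed limit or range.

## Working session

There is one attempt and no reset: what is moved stays moved. The work goes in short steps, Python scripts to look and compute and a shell command to move; the robot and the scene stay as the last step left them, time stands still between calls to the robot, and variables do not carry over. Pictures are saved under pics/ and viewed, at most 13 in all, crops included, and the job is handed in when it is done.

```bash
ls; mkdir -p pics; cat > h.py <<'E'
import numpy as np,cv2
from scipy.spatial.transform import Rotation as R
from station import ctrl,optics,job
def cam(n):
    d=optics.get_image(n);return d
def ray(d,px):
    K=np.array([[d['fx'],0,d['cx']],[0,d['fy'],d['cy']],[0,0,1]])
    Rm=cv2.Rodrigues(np.array(d['rvec'],float))[0];t=np.array(d['tvec'],float).ravel()
    return -Rm.T@t, Rm.T@np.linalg.inv(K)@np.array([px[0],px[1],1.])
def onz(d,px,z):
    o,v=ray(d,px);return o+v*(z-o[2])/v[2]
def proj(d,P):
    K=np.array([[d['fx'],0,d['cx']],[0,d['fy'],d['cy']],[0,0,1]])
    return cv2.projectPoints(np.array(P,float).reshape(-1,3),np.array(d['rvec'],float),np.array(d['tvec'],float),K,None)[0][:,0]
def tri(d1,p1,d2,p2):
    a,u=ray(d1,p1);b,v=ray(d2,p2)
    s=np.linalg.lstsq(np.c_[u,-v],b-a,rcond=None)[0];return (a+u*s[0]+b+v*s[1])/2
E
python3 - <<'E'
from h import *
import pickle
for n in ('scene','top'):
    d=cam(n);pickle.dump(d,open(n+'.pkl','wb'));cv2.imwrite(f'pics/{n}0.png',cv2.resize(d['image'],(800,600),interpolation=cv2.INTER_CUBIC))
    c,_=ray(d,(0,0));print(n,c,d['fx'],d['cx'],ray(d,(256,192))[1])
print(ctrl.get_obs())
E
```

```text
pics
scene [-0.50435745  0.93141035  0.84318069] 455.41162868663 253.5464179816697 [ 0.62265646 -0.62210017 -0.47468153]
top [0.37301306 0.00362881 1.50707476] 434.99987998098226 258.4674108713544 [ 0.05054052 -0.00720057 -0.99884465]
{'t': 0.1, 'q': array([-1.41798897e+00,  5.33132422e-02,  1.61415949e+00,  1.28076911e-06,
        1.47600343e+00, -1.18999337e-01]), 'dq': array([-0.00105636, -0.00162043, -0.00236109, -0.0010179 ,  0.00018399,
        0.00139257]), 'effort': array([ 3.36060621e-04, -3.94902205e+01, -3.71362388e+01, -5.44797990e-05,
        3.94264251e-03, -1.49611719e-05]), 'tool_pos': array([ 0.16770958, -0.60149123,  0.2301704 ]), 'tool_rot': array([-3.11075925e+00, -4.25384545e-01,  4.79787588e-05]), 'contact_force': array([-0.97234046,  0.1241557 , -0.30842512]), 'wrist_torque': array([-0.01069712,  0.05142097, -0.00914841]), 'grip_force': 0.0, 'opening': 0.08515634953897522}
```

View pics/scene0.png

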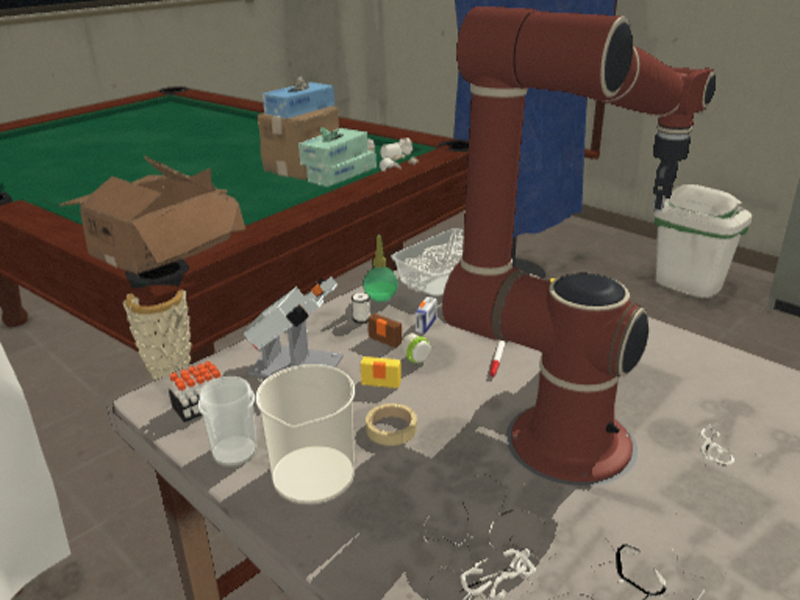

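View pics/top0.png

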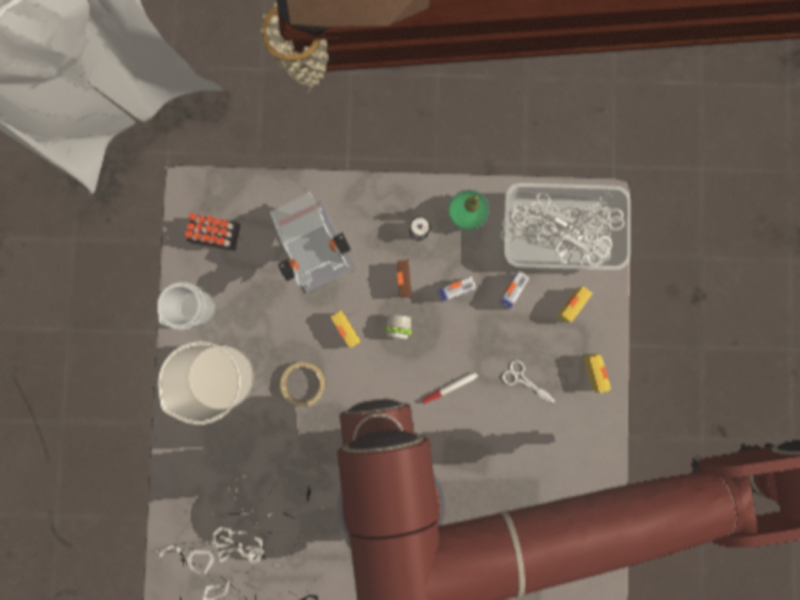

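Candidates for the cartons in the top view (800x600): white/blue at (458,289) and (515,290). Look-alikes are brown at (403,278) and yellow at (345,330), (576,304) and (599,373). I choose the two white/blue ones and check them with one close crop that also shows the chute.

```bash
python3 - <<'E'
from h import *
import pickle
d=pickle.load(open('top.pkl','rb'));s=pickle.load(open('scene.pkl','rb'))
def crop(im,x,y,w,h,k): return cv2.resize(im[y:y+h,x:x+w],None,fx=k,fy=k,interpolation=cv2.INTER_CUBIC)
a=crop(d['image'],170,118,66,74,6);b=crop(d['image'],276,166,66,40,6)
c=crop(s['image'],155,172,66,70,6);e=crop(s['image'],255,182,50,45,6)
out=np.zeros((600,800,3),np.uint8)
out[:a.shape[0],:396]=a*1; 
out[:420,400:796]=c
out[444:444+156,:396]=b[:156];out[420:600,400:700]=e[:180]
cv2.imwrite('pics/crop1.png',out)
E
```

```text
(no output)
```

View pics/crop1.png

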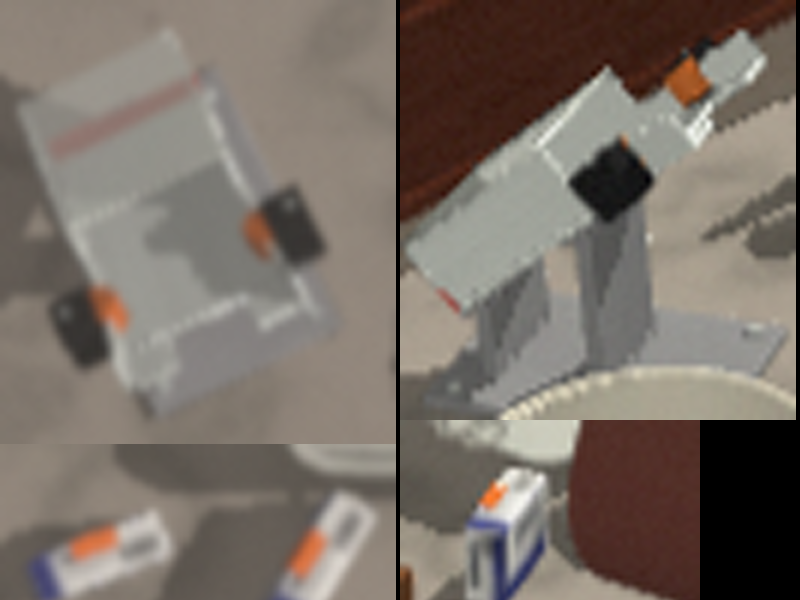

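Crop: both white/blue cartons with orange seals are confirmed at about (293,184) and (329,186) in top-view native pixels. The chute mouth is toward the robot, with black housings at about (184,172) and (219,155).

```bash
python3 - <<'E'
from h import *
import pickle
d=pickle.load(open('top.pkl','rb'));s=pickle.load(open('scene.pkl','rb'))
im=d['image'];hsv=cv2.cvtColor(im,cv2.COLOR_BGR2HSV)
# cartons
for (x,y,w,h) in ((278,172,30,26),(314,168,30,34)):
    H=hsv[y:y+h,x:x+w]
    org=((H[...,0]<14)&(H[...,1]>150)&(H[...,2]>150))
    m=(org|((H[...,2]>165)&(H[...,1]<60))|((H[...,0]>100)&(H[...,0]<135)&(H[...,1]>80))).astype(np.uint8)
    m=cv2.morphologyEx(m,cv2.MORPH_CLOSE,np.ones((5,5)))
    n,l,st,c=cv2.connectedComponentsWithStats(m);k=1+st[1:,4].argmax()
    p=np.argwhere(l==k)[:,::-1].astype(np.float32)+[x,y]
    r=cv2.minAreaRect(p.astype(np.float32));o=np.argwhere(org)[:,::-1].mean(0)+[x,y]
    b=cv2.boxPoints(r);P=np.array([onz(d,q,.054) for q in b])[:,:2]
    e=[P[1]-P[0],P[2]-P[1]];L=max(e,key=np.linalg.norm)
    C=P.mean(0);O=onz(d,o,.054)[:2]
    print('carton px',r,o,'C',C.round(4),'sizes',[np.linalg.norm(v).round(3) for v in e],'yaw long',np.degrees(np.arctan2(L[1],L[0])).round(1),'seal off',(O-C).round(4))
# housings
for (x,y,w,h) in ((174,162,20,22),(208,144,20,24)):
    m=(im[y:y+h,x:x+w].max(2)<65);q=np.argwhere(m)[:,::-1]
    r=cv2.minAreaRect(q.astype(np.float32));r=np.array(r[0])+[x,y];q=q.mean(0)+[x,y];print('housing',r,q,onz(d,q,.174).round(4))
for q in ((50,150),(200,82)): print('stop',onz(d,np.array(q)/6+[170,118],.072).round(4))
o=ctrl.get_obs();print(R.from_rotvec(o['tool_rot']).as_matrix().round(3))
E
```

```text
carton px ((292.7886962890625, 184.64944458007812), (8.122769355773926, 22.439151763916016), 66.03750610351562) [291.25       181.91666667] C [ 0.4749 -0.1294] sizes [np.float64(0.076), np.float64(0.027)] yaw long -64.3 seal off [0.009  0.0054]
carton px ((329.4705810546875, 184.88235473632812), (8.574929237365723, 21.951818466186523), 30.963756561279297) [326.53333333 183.6       ] C [ 0.4779 -0.2526] sizes [np.float64(0.074), np.float64(0.029)] yaw long -29.7 seal off [0.004 0.01 ]
housing [182.80000019 172.60000038] [183.27083333 172.83333333] [0.4927 0.2189 0.174 ]
housing [218.20000076 155.40000153] [218.30232558 156.06976744] [0.5478 0.1134 0.174 ]
stop [0.6007 0.2558 0.072 ]
stop [0.6413 0.1744 0.072 ]
[[ 0.963  0.268 -0.   ]
 [ 0.268 -0.963  0.002]
 [ 0.    -0.002 -1.   ]]
```

```bash
cat >> h.py <<'E'
import sys
def down(psi):
    h=np.array([np.cos(psi),np.sin(psi),0]);z=np.array([0,0,-1.]);return np.c_[np.cross(h,z),h,z]
def lane(phi):
    a=np.radians(40);h=np.array([np.cos(phi),np.sin(phi),0]);k=np.array([0,0,1.])
    x=h*np.cos(a)-k*np.sin(a);z=h*np.sin(a)+k*np.cos(a);return np.c_[x,np.cross(z,x),z]
def tool_lane(phi):
    L=lane(phi);return np.c_[L[:,1],L[:,2],L[:,0]]
def rel(p,M):
    o=ctrl.get_obs();T=R.from_rotvec(o['tool_rot']).as_matrix()
    print('shift',(T.T@(np.array(p)-o['tool_pos'])).round(4),'turn',R.from_matrix(T.T@M).as_rotvec().round(4),'t',o['t'])
E
python3 -c "
from h import *
rel([.475,-.129,.2],down(np.radians(26)))"
```

```text
shift [ 0.4229 -0.3726  0.031 ] turn [-1.2000e-03 -1.8000e-03 -1.7528e+00] t 0.1
```

```bash
python3 -m jog '[[[0.423,-0.373,0.031],[0,0,-1.753]],[[0.423,-0.373,0.031],[0,0,-1.753]],[[0.423,-0.373,0.031],[0,0,-1.753]],[[0.423,-0.373,0.031],[0,0,-1.753]],[[0.423,-0.373,0.031],[0,0,-1.753]]]' 0.75 30
python3 -c "
from h import *
rel([.475,-.129,.2],down(np.radians(26)))"
```

```text
t: 0.6
tool_pos: [0.3043, -0.3907, 0.2169]
tool_rot: [-2.736, -1.543, -0.0]
contact_force: [0.6, 0.8, -0.3]
opening: 0.0642
grip_force: 0.0
shift [0.3123 0.0107 0.017 ] turn [-2.000e-04 -7.000e-04 -9.973e-01] t 0.6
```

```bash
python3 -m jog '[[[0.312,0.01,0.017],[0,0,-0.997]],[[0.312,0.01,0.017],[0,0,-0.997]],[[0.312,0.01,0.017],[0,0,-0.997]],[[0.312,0.01,0.017],[0,0,-0.997]],[[0.312,0.01,0.017],[0,0,-0.997]]]' | head -2
python3 -c "
from h import *
rel([.475,-.129,.2],down(np.radians(26)))"
```

```text
t: 1.1
tool_pos: [0.4413, -0.1821, 0.2036]
shift [0.045  0.0438 0.0036] turn [ 1.000e-04  2.000e-04 -2.468e-01] t 1.1
```

```bash
python3 -m jog '[[[0.045,0.044,0.003],[0,0,-0.247]],[[0.045,0.044,0.003],[0,0,-0.247]],[[0.045,0.044,0.003],[0,0,-0.247]],[[0.045,0.044,0.003],[0,0,-0.247]]]' | head -3
cat > w.py <<'E'
from h import *
import pickle
def wshot(name):
    o=ctrl.get_obs();d=optics.get_image('wrist');d['o']=o;pickle.dump(d,open(name+'.pkl','wb'));return d
def wray(d,px):
    u=np.array([px[0]-d['cx'],px[1]-d['cy']])/[d['fx'],d['fy']];th=np.hypot(*u)
    v=np.r_[u/th*np.sin(th),np.cos(th)] if th>1e-9 else np.array([0,0,1.])
    M=np.array(d['mount']);T=R.from_rotvec(d['o']['tool_rot']).as_matrix()
    return T@M[:3,3]+d['o']['tool_pos'],T@M[:3,:3]@v
def wz(d,px,z):
    o,v=wray(d,px);return o+v*(z-o[2])/v[2]
def wproj(d,P):
    M=np.array(d['mount']);T=R.from_rotvec(d['o']['tool_rot']).as_matrix()
    c=M[:3,:3].T@(T.T@(np.array(P)-d['o']['tool_pos'])-M[:3,3])
    th=np.arctan2(np.hypot(c[0],c[1]),c[2]);s=th/np.hypot(c[0],c[1])
    return np.array([d['cx']+d['fx']*c[0]*s,d['cy']+d['fy']*c[1]*s])
E
python3 - <<'E'
from w import *
d=wshot('wA');print(d['fx'],d['cx'],d['cy'],np.array(d['mount']).round(3))
rel([.475,-.129,.2],down(np.radians(26)))
cv2.imwrite('pics/wA.png',cv2.resize(d['image'],(800,600)))
print(wproj(d,[.475,-.129,.054]),wproj(d,[.478,-.253,.054]))
E
```

```text
t: 1.5
tool_pos: [0.4746, -0.1313, 0.2006]
tool_rot: [-1.674, -2.657, 0.001]
297.3186396354542 253.89400504031434 192.7672784719949 [[ 0.    -0.963 -0.269  0.068]
 [ 1.     0.     0.    -0.001]
 [ 0.    -0.269  0.963 -0.143]
 [ 0.     0.     0.     1.   ]]
shift [0.0023 0.0017 0.0007] turn [-0.0007 -0.0001 -0.0083] t 1.55
[255.98166784 178.59595735] [211.06270152 276.00179553]
```

View pics/wA.png

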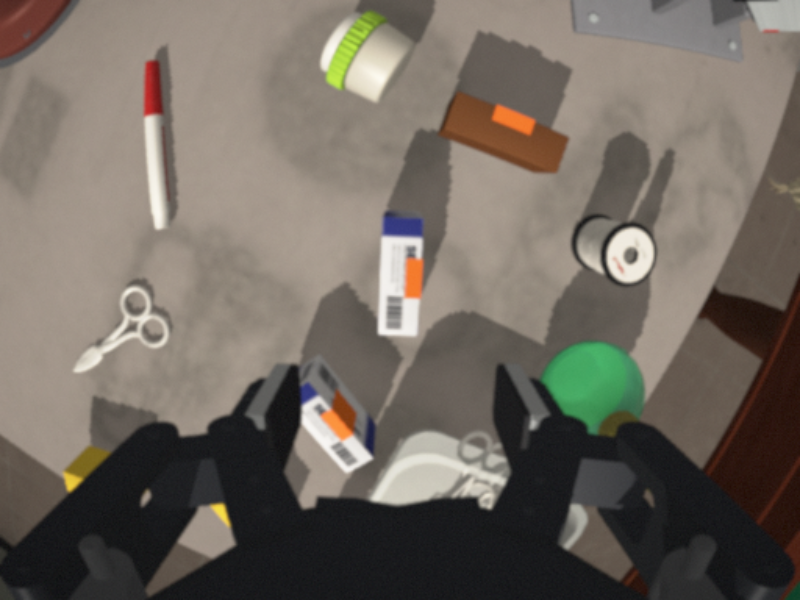

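Wrist picture (800x600): carton A's top face runs from (404,214) to (397,335), with its orange seal on the right (+tool y) side at (413,278). Carton B is near (337,425), partly by the left finger, with its seal face toward the upper right.

```bash
cat >> w.py <<'E'
def carton(d,roi,z=.054):
    x,y,w,h=roi;H=cv2.cvtColor(d['image'],cv2.COLOR_BGR2HSV)[y:y+h,x:x+w]
    org=((H[...,0]<14)&(H[...,1]>150)&(H[...,2]>200))
    m=(org|((H[...,2]>185)&(H[...,1]<50))|((H[...,0]>105)&(H[...,0]<135)&(H[...,1]>100)&(H[...,2]>110))).astype(np.uint8)
    m=cv2.morphologyEx(m,cv2.MORPH_CLOSE,np.ones((7,7)))
    n,l,st,c=cv2.connectedComponentsWithStats(m);k=1+st[1:,4].argmax()
    p=np.argwhere(l==k)[:,::-1]+[x,y]
    P=np.array([wz(d,q,z)[:2] for q in p])
    r=cv2.minAreaRect((P*1000).astype(np.float32));b=cv2.boxPoints(r)/1000
    e=[b[1]-b[0],b[2]-b[1]];L=max(e,key=np.linalg.norm);yaw=np.degrees(np.arctan2(L[1],L[0]))
    O=np.array([wz(d,q+[x,y],z)[:2] for q in np.argwhere(org)[:,::-1]]).mean(0);C=b.mean(0)
    n=np.array([-L[1],L[0]])/np.linalg.norm(L);n=n if n@(O-C)>0 else -n
    print('C',C.round(4),'size',np.array(r[1]).round(1),'z heading',np.degrees(np.arctan2(n[1],n[0])).round(1),'seal n-off',(n@(O-C)).round(4))
    return C,np.arctan2(n[1],n[0])
E
python3 - <<'E'
from w import *
d=pickle.load(open('wA.pkl','rb'))
C,h=carton(d,(232,128,48,94))
rel([*C,.1],down(h));rel([*C,.022],down(h))
carton(d,(185,225,60,85))
E
```

```text
C [ 0.4747 -0.1286] size [27.2 77.8] z heading 22.5 seal n-off 0.0086
shift [0.0028 0.0017 0.1007] turn [-0.0007 -0.0001  0.0519] t 1.55
shift [0.0028 0.0018 0.1787] turn [-0.0007 -0.0001  0.0519] t 1.55
C [ 0.4762 -0.2528] size [27.2 77.7] z heading 59.7 seal n-off 0.0089
```

```bash
python3 -m jog '[[[0.003,0.002,0.05],[0,0,0.052]],[[0.003,0.002,0.1],[0,0,0.052]],[[0.003,0.002,0.14],[0,0,0.052]],[[0.003,0.002,0.165],[0,0,0.052]],[[0.003,0.002,0.18],[0,0,0.052]]]'|head -4
python3 -m jog '[[[0,0,0],[0,0,0]],[[0,0,0],[0,0,0]],[[0,0,0],[0,0,0]],[[0,0,0],[0,0,0]],[[0,0,0],[0,0,0]]]' 0 30
python3 -m jog '[[[0,0,0],[0,0,0]],[[0,0,0],[0,0,0]]]'
python3 -c "
from h import *
rel([.4747,-.1286,.02],down(np.radians(22.5)))"
```

```text
t: 2.05
tool_pos: [0.4729, -0.1283, 0.018]
tool_rot: [-1.744, -2.608, 0.002]
contact_force: [1.1, -0.6, -0.0]
t: 2.55
tool_pos: [0.4765, -0.1283, 0.0225]
tool_rot: [1.74, 2.613, 0.0]
contact_force: [-0.5, -1.4, 3.3]
opening: 0.0259
grip_force: 32.4
t: 2.75
tool_pos: [0.4765, -0.1283, 0.0225]
tool_rot: [1.739, 2.613, -0.0]
contact_force: [-1.1, -1.3, 6.3]
opening: 0.0251
grip_force: 32.8
shift [ 0.0004 -0.0018  0.0025] turn [0.0012 0.0022 0.0035] t 2.75
```

```bash
python3 -m jog '[[[0,0,-0.03],[0,0,0]],[[0,0,-0.08],[0,0,0]],[[0,0,-0.13],[0,0,0]],[[0,0,-0.18],[0,0,0]],[[0,0,-0.23],[0,0,0]]]'
python3 -c "
from h import *
f=np.radians(26.5);L=lane(f);O=np.array([.475,.143,.185])
rel(O+L@[-.13,0,.02],tool_lane(f))"
```

```text
t: 3.25
tool_pos: [0.4749, -0.1271, 0.2526]
tool_rot: [-1.74, -2.615, -0.0]
contact_force: [1.2, 0.2, -0.3]
opening: 0.0255
grip_force: 32.0
shift [ 0.2434  0.0178 -0.0312] turn [-0.8724  0.0284 -0.0622] t 3.25
```

```bash
python3 -m jog '[[[0.243,0.018,-0.031],[-0.872,0.028,-0.062]],[[0.243,0.018,-0.031],[-0.872,0.028,-0.062]],[[0.243,0.018,-0.031],[-0.872,0.028,-0.062]],[[0.243,0.018,-0.031],[-0.872,0.028,-0.062]],[[0.243,0.018,-0.031],[-0.872,0.028,-0.062]]]'
python3 -c "
from h import *
f=np.radians(26.5);L=lane(f);O=np.array([.475,.143,.185])
rel(O+L@[-.13,0,.02],tool_lane(f))"
```

```text
t: 3.75
tool_pos: [0.4298, 0.1069, 0.2804]
tool_rot: [1.403, 2.237, 0.857]
contact_force: [1.7, 0.4, 0.0]
opening: 0.0259
grip_force: 32.0
shift [ 0.012  -0.0205 -0.0225] turn [-0.1497 -0.0045 -0.0147] t 3.75
```

```bash
python3 -m jog '[[[0.012,-0.02,-0.022],[-0.15,-0.004,-0.015]],[[0.012,-0.02,-0.022],[-0.15,-0.004,-0.015]],[[0.012,-0.02,-0.022],[-0.15,-0.004,-0.015]],[[0.012,-0.02,-0.022],[-0.15,-0.004,-0.015]]]'
python3 - <<'E'
from w import *
f=np.radians(26.5);L=lane(f);O=np.array([.475,.143,.185])
rel(O+L@[-.13,0,.02],tool_lane(f))
d=wshot('wL1')
for p in ([0,43,0],[0,-43,0],[46,43,24],[46,-43,24],[80,43,42],[80,-43,42],[25,22,0],[25,-22,0]): print(p,(wproj(d,O+L@(np.array(p)/1e3))*1.5625).round(0))
cv2.imwrite('pics/wL1.png',cv2.resize(d['image'],(800,600)))
E
```

```text
t: 4.15
tool_pos: [0.4529, 0.1047, 0.2879]
tool_rot: [1.32, 2.158, 0.98]
contact_force: [0.6, -0.2, -0.8]
opening: 0.0254
grip_force: 32.0
shift [ 0.025  -0.0358 -0.0345] turn [-0.0229 -0.0126  0.0043] t 4.15
[0, 43, 0] [295. 180.]
[0, -43, 0] [301. 338.]
[46, 43, 24] [351. 179.]
[46, -43, 24] [353. 315.]
[80, 43, 42] [384. 179.]
[80, -43, 42] [384. 301.]
[25, 22, 0] [306. 216.]
[25, -22, 0] [309. 290.]
```

View pics/wL1.png

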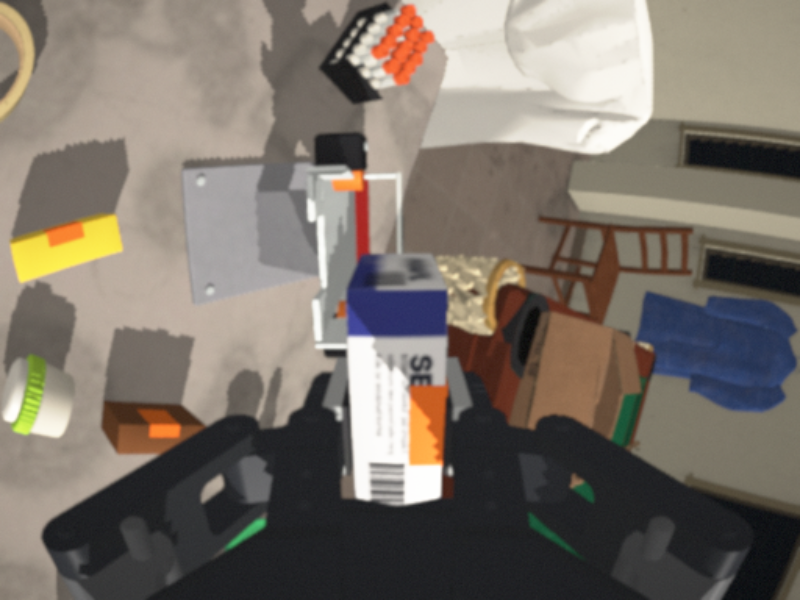

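```bash
python3 - <<'E'
from w import *
d=pickle.load(open('wL1.pkl','rb'))
print(ctrl.get_obs()['q'].round(3))
a=cv2.resize(d['image'][80:230,185:265],None,fx=4,fy=4,interpolation=cv2.INTER_CUBIC)
s=optics.get_image('scene');pickle.dump(s,open('s1.pkl','wb'))
b=cv2.resize(s['image'][160:250,145:265],None,fx=4,fy=4,interpolation=cv2.INTER_CUBIC)
out=np.zeros((600,800,3),np.uint8);out[:,:320]=a;out[:360,320:]=b
cv2.imwrite('pics/crop2.png',out)
f=np.radians(26.5);L=lane(f);O=np.array([.475,.143,.185])
for p in ([0,43,0],[0,-43,0],[0,43,18],[0,-43,18],[46,43,24],[46,-43,24],[80,43,42],[80,-43,42],[196,43,42],[196,-43,42]):
  q=O+L@(np.array(p)/1e3); print(p,((wproj(d,q)-[185,80])*4).round(0),((proj(s,q)[0]-[145,160])*4+[320,0]).round(0))
E
```

```text
[-0.252 -1.01   2.413  0.593  1.114 -0.817]
[0, 43, 0] [ 16. 141.] [568. 139.]
[0, -43, 0] [ 31. 545.] [611.  89.]
[0, 43, 18] [103. 138.] [553. 121.]
[0, -43, 18] [113. 546.] [597.  72.]
[46, 43, 24] [160. 138.] [509. 143.]
[46, -43, 24] [164. 486.] [554.  93.]
[80, 43, 42] [242. 138.] [465. 145.]
[80, -43, 42] [243. 451.] [512.  96.]
[196, 43, 42] [259. 139.] [375. 211.]
[196, -43, 42] [258. 371.] [424. 161.]
```

View pics/crop2.png

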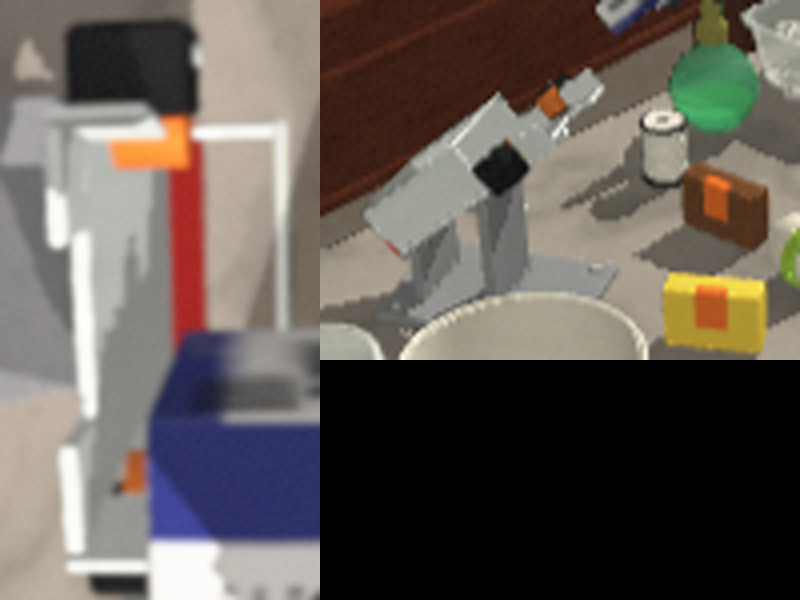

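crop2: in the wrist part (4x), the floor's upper end face shows as white strips. The notch corners are at (66,245), (80,447), (88,232) and (97,415), and the cover's upper edge is at x≈283. I solve for the lane's x, y and yaw (height known) from these.

```bash
cat > fit.py <<'E'
from w import *
from scipy.optimize import least_squares
w=pickle.load(open('wL1.pkl','rb'));s=pickle.load(open('s1.pkl','rb'));t=pickle.load(open('top.pkl','rb'))
W=[([0,22,0],(66,245)),([0,-22,0],(81,447)),([25,22,0],(90,232)),([25,-22,0],(97,415)),([80,43,42],(283,130))]
S=[([80,43,42],(455,147)),([80,-43,42],(498,97)),([196,43,42],(368,210))]
def res(v,full=False):
    L=lane(v[2]);O=np.array([v[0],v[1],.185+v[3]]);r=[]
    for p,q in W: r.append(wproj(w,O+L@(np.array(p)/1e3))-(np.array(q)/4+[185,80]))
    for p,q in S: r.append(proj(s,O+L@(np.array(p)/1e3))[0]-((np.array(q)-[320,0])/4+[145,160]))
    h=proj(t,O+L@np.array([.046,0,.024]))[0]-np.array([200.8,164.4]);r.append(h)
    r=np.array(r)
    return r if full else np.r_[r.ravel(),v[3]*1000*free]
for free in (0.1,5):
    o=least_squares(res,[.475,.143,.46,0],loss='soft_l1');print(o.x[:2].round(4),np.degrees(o.x[2]).round(2),o.x[3].round(4));print(res(o.x,True).round(1).tolist())
E
python3 fit.py
```

```text
[0.4845 0.147 ] 28.41 0.0043
[[0.3, -0.4], [-0.6, 0.1], [-0.4, -0.2], [0.2, 0.7], [-1.6, -0.1], [-0.5, -1.7], [-0.1, -1.5], [-1.7, -0.4], [-1.7, -3.0]]
[0.4879 0.1478] 28.41 0.0
[[0.3, 0.0], [-0.7, -0.6], [-0.5, 0.2], [0.1, 0.2], [-2.5, 0.7], [-1.2, -0.7], [-0.9, -0.5], [-2.4, 0.5], [-1.7, -4.0]]
```

```bash
cat >> fit.py <<'E'
print('--')
for O,f in (([.4879,.1478,.185],28.4),([.475,.143,.185],26.5),([.4845,.147,.1893],28.4)):
    L=lane(np.radians(f))
    for p in ([0,22,0],[0,-22,0],[25,22,0],[25,-22,0],[46,0,24],[80,43,42],[80,-43,42],[196,43,42],[196,-43,42]):
        print(p,((proj(t,np.array(O)+L@(np.array(p)/1e3))[0]-[170,118])*6).round(0),end=' ')
    print()
E
python3 fit.py | sed -n '/--/,$p'
```

```text
--
[0, 22, 0] [177. 360.] [0, -22, 0] [255. 321.] [25, 22, 0] [164. 329.] [25, -22, 0] [241. 291.] [46, 0, 24] [175. 255.] [80, 43, 42] [ 69. 229.] [80, -43, 42] [219. 155.] [196, 43, 42] [ 20. 103.] [196, -43, 42] [161.  33.] 
[0, 22, 0] [185. 384.] [0, -22, 0] [264. 348.] [25, 22, 0] [173. 353.] [25, -22, 0] [252. 317.] [46, 0, 24] [186. 278.] [80, 43, 42] [ 82. 249.] [80, -43, 42] [234. 180.] [196, 43, 42] [ 36. 119.] [196, -43, 42] [180.  54.] 
[0, 22, 0] [177. 366.] [0, -22, 0] [256. 327.] [25, 22, 0] [165. 335.] [25, -22, 0] [242. 297.] [46, 0, 24] [175. 260.] [80, 43, 42] [ 69. 234.] [80, -43, 42] [220. 160.] [196, 43, 42] [ 20. 107.] [196, -43, 42] [162.  38.]
```

```bash
sed -i "/^S=/a TT=[([25,22,0],(157,337)),([25,-22,0],(243,298)),([80,43,42],(73,223)),([80,-43,42],(219,164)),([196,43,42],(20,105)),([196,-43,42],(170,30)),([0,-22,0],(262,325))]" fit.py
sed -i "s/    h=proj.*/    for p,q in TT: r.append((proj(t,O+L@(np.array(p)\/1e3))[0]-(np.array(q)\/6+[170,118]))*2)/" fit.py
python3 fit.py | sed '/--/,$d'
```

```text
[0.485  0.1473] 27.79 0.0036
[[0.6, -0.5], [-0.7, -0.1], [-0.2, -0.1], [0.1, 0.7], [-1.4, 0.8], [-0.7, -1.6], [-0.0, -1.4], [-1.7, -0.6], [2.5, -1.1], [-0.3, -0.6], [-0.9, 3.0], [0.7, -1.6], [0.7, -0.2], [-1.8, 2.0], [-2.2, 0.5]]
[0.4871 0.1479] 27.77 0.0001
[[-0.1, -0.4], [-1.4, -0.7], [-0.8, 0.1], [-0.6, 0.3], [-2.6, 1.3], [-1.1, -0.8], [-0.5, -0.6], [-2.1, 0.2], [2.5, -2.3], [-0.4, -1.7], [-0.8, 1.9], [0.7, -2.6], [0.9, -1.2], [-1.7, 1.2], [-2.3, -0.6]]
```

```bash
cat >> h.py <<'E'
F=np.radians(27.8);LL=lane(F);OO=np.array([.487,.148,.186])
def rl(x,y,z):  # target in lane mm, lane-aligned tool
    o=ctrl.get_obs();print('now lane',(1e3*LL.T@(o['tool_pos']-OO)).round(1),'q',o['q'].round(2),'f',(LL.T@o['contact_force']).round(1))
    rel(OO+LL@(np.array([x,y,z])/1e3),tool_lane(F))
E
python3 -c "
from h import *
rl(8,0,55)"
```

```text
now lane [-104.2  -22.5   46.1] q [-0.25 -1.01  2.41  0.59  1.11 -0.82] f [0.8 1.1 0.1]
shift [0.0231 0.0111 0.1119] turn [-0.0218  0.0048 -0.0102] t 4.25
```

```bash
python3 -m jog '[[[0.005,0.01,0.02],[-0.022,0.005,-0.01]],[[0.01,0.01,0.04],[-0.022,0.005,-0.01]],[[0.015,0.01,0.07],[-0.022,0.005,-0.01]],[[0.023,0.01,0.1],[-0.022,0.005,-0.01]],[[0.023,0.01,0.11],[-0.022,0.005,-0.01]]]' >/dev/null; python3 -m jog '[[[0,0,0],[0,0,0]],[[0,0,0],[0,0,0]]]' | grep force
python3 -c "
from h import *
rl(8,0,30)"
```

```text
contact_force: [0.5, -0.6, -0.8]
grip_force: 32.0
now lane [ 6.7  0.6 53.5] q [-0.02 -0.66  2.36  0.59  0.73 -0.81] f [ 0.7 -0.7 -0.5]
shift [-0.0006 -0.0235  0.0013] turn [ 0.     -0.002  -0.0001] t 4.95
```

```bash
python3 - <<'E'
from w import *
d=wshot('wL2');a=cv2.resize(d['image'][70:270,180:310],None,fx=3,fy=3,interpolation=cv2.INTER_CUBIC)
s=optics.get_image('scene');b=cv2.resize(s['image'][150:250,165:270],None,fx=3.9,fy=3.9,interpolation=cv2.INTER_CUBIC)
out=np.zeros((600,800,3),np.uint8);out[:,:390]=a;out[:b.shape[0],390:390+b.shape[1]]=b
for p in ([0,43,0],[0,-43,0],[0,22,0],[0,-22,0],[25,22,0],[25,-22,0],[80,43,42],[80,-43,42]):
  q=OO+LL@(np.array(p)/1e3);u=(wproj(d,q)-[180,70])*3;v=(proj(s,q)[0]-[165,150])*3.9+[390,0]
  for z in (u,v): cv2.circle(out,tuple(int(i) for i in z),2,(255,0,255),-1)
cv2.imwrite('pics/wL2.png',out)
E
```

```text
(no output)
```

View pics/wL2.png

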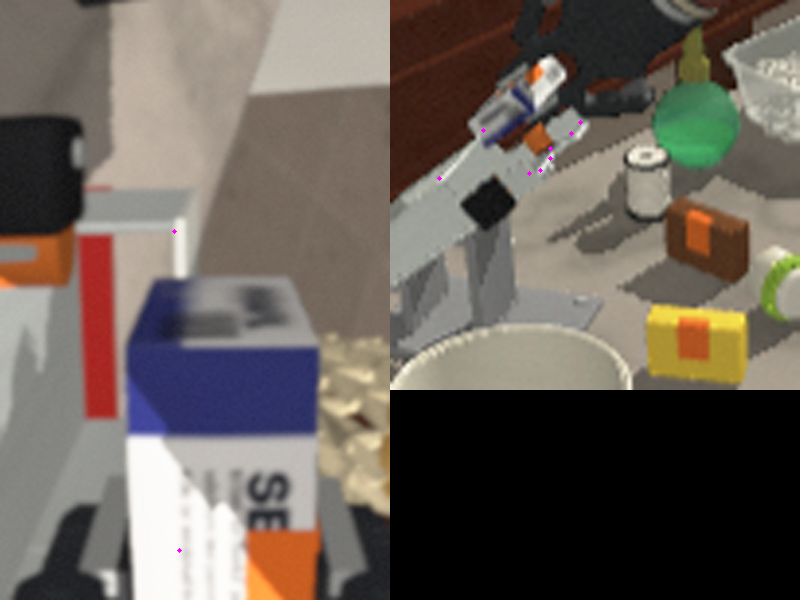

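Markers land on the seen edges (cover corner about (178,226), marker at (174,231)), and the carton stands square above the lane. Lowering it.

```bash
python3 -m jog '[[[-0.001,-0.01,0],[0,0,0]],[[-0.001,-0.02,0],[0,0,0]],[[-0.001,-0.028,0],[0,0,0]],[[-0.001,-0.034,0],[0,0,0]],[[-0.001,-0.034,0],[0,0,0]]]' |grep force
python3 -c "
from h import *
rl(8,0,14)"
```

```text
contact_force: [0.6, 0.2, -0.9]
grip_force: 32.0
now lane [ 7.4  0.5 17.1] q [-0.06 -0.72  2.44  0.64  0.74 -0.87] f [ 1.1 -0.1 -0.3]
shift [-0.0005 -0.003   0.0006] turn [-0.0017 -0.003  -0.0006] t 5.55
```

```bash
python3 -m jog '[[[0,-0.002,0],[0,0,0]],[[0,-0.004,0],[0,0,0]],[[0,-0.004,0],[0,0,0]]]' |grep force
python3 -c "
from h import *
rl(8,0,14)"
```

```text
contact_force: [-1.1, -0.7, 0.2]
grip_force: 32.0
now lane [ 7.2  0.4 14.8] q [-0.06 -0.72  2.44  0.64  0.74 -0.88] f [-1.1 -0.1 -0.7]
shift [-0.0004 -0.0008  0.0008] turn [-0.0003 -0.003   0.0005] t 5.85
```

```bash
for i in 1 2; do python3 -m jog '[[[0,-0.001,0],[0,0,0]],[[0,-0.002,0],[0,0,0]],[[0,-0.002,0],[0,0,0]]]' >/dev/null
python3 -c "
from h import *
rl(8,0,14)"; done
```

```text
now lane [ 7.2  0.5 12.7] q [-0.06 -0.72  2.45  0.64  0.74 -0.88] f [ 0.7 -0.2 -0.4]
shift [-0.0005  0.0013  0.0008] turn [-0.0005 -0.0031  0.0004] t 6.15
now lane [ 6.7  0.2 12.3] q [-0.07 -0.73  2.45  0.65  0.74 -0.89] f [ 1.5 -1.   3.2]
shift [-0.0002  0.0017  0.0013] turn [ 0.0023 -0.0023 -0.0001] t 6.45
```

```bash
python3 -m jog '[[[0,0,0],[0,0,0]],[[0,0,0],[0,0,0]],[[0,0,0],[0,0,0]],[[0,0,0],[0,0,0]]]' 0.5 |tail -2
python3 -m jog '[[[0,0,-0.01],[0,0,0]],[[0,0,-0.025],[0,0,0]],[[0,0,-0.045],[0,0,0]],[[0,0,-0.065],[0,0,0]],[[0,0,-0.065],[0,0,0]]]' |grep force
python3 - <<'E'
from w import *
rl(-50,0,20)
d=wshot('wL3')
cv2.imwrite('pics/wL3.png',cv2.resize(d['image'][60:300,140:460],(800,600)))
E
```

```text
opening: 0.043
grip_force: 0.0
contact_force: [0.8, -0.2, 1.0]
grip_force: 0.0
now lane [-59.7  -0.7  13.2] q [-0.17 -1.    2.51  0.6   0.97 -0.83] f [-0.2 -0.6  1.2]
shift [0.0007 0.0068 0.0098] turn [0.0045 0.0007 0.0022] t 7.35
```

View pics/wL3.png

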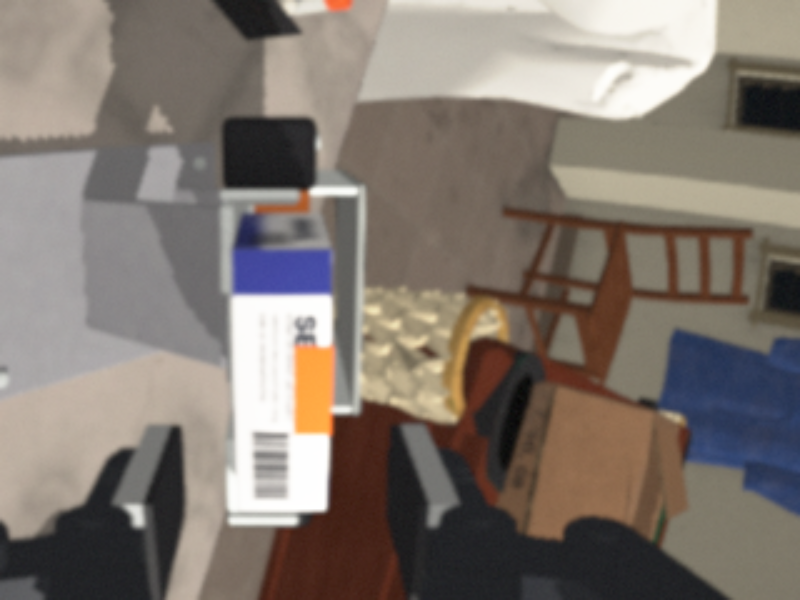

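Picture wL3: the carton lies flat in the lane, resting on the catches, seal (315,390) on the up side. Now I shut the fingers and push.

```bash
python3 -m jog '[[[0,0.007,0.005],[0,0,0]],[[0,0.007,0.005],[0,0,0]],[[0,0.007,0.005],[0,0,0]],[[0,0.007,0.005],[0,0,0]],[[0,0.007,0.005],[0,0,0]]]' 0 |grep -E "force|open"
python3 -m jog '[[[0,0,0.015],[0,0,0]],[[0,0,0.03],[0,0,0]],[[0,0,0.04],[0,0,0]],[[0,0,0.05],[0,0,0]],[[0,0,0.06],[0,0,0]]]' |grep -E "force|open"
python3 -c "
from h import *
rl(60,0,20)"
```

```text
contact_force: [-0.1, 0.3, -0.3]
opening: -0.0002
grip_force: 0.0
contact_force: [-1.7, -1.1, 1.2]
opening: -0.0001
grip_force: 1.1
now lane [ 7.3  0.2 18.4] q [-0.06 -0.72  2.43  0.64  0.73 -0.87] f [-2.3 -0.2 -0.4]
shift [-0.0003  0.0015  0.0527] turn [ 0.0005 -0.0025  0.0006] t 8.4
```

```bash
python3 -m jog '[[[0,0.002,0.01],[0,0,0]],[[0,0.002,0.02],[0,0,0]],[[0,0.002,0.03],[0,0,0]],[[0,0.002,0.04],[0,0,0]],[[0,0.002,0.048],[0,0,0]]]' |grep -E "force|open"
python3 -m jog '[[[0,0,0.006],[0,0,0]],[[0,0,0.006],[0,0,0]]]' |grep -E "force|open"
python3 - <<'E'
from w import *
rl(-50,0,60)
d=wshot('wL4')
s=optics.get_image('scene');t=optics.get_image('top')
out=np.zeros((600,800,3),np.uint8);out[:300,:400]=cv2.resize(d['image'][60:300,140:460],(400,300))
b=cv2.resize(s['image'][160:250,145:245],None,fx=4,fy=4,interpolation=cv2.INTER_CUBIC);out[:360,400:]=b
b=cv2.resize(t['image'][118:168,170:236],None,fx=6,fy=6,interpolation=cv2.INTER_CUBIC);out[300:,:396]=b
cv2.imwrite('pics/wL4.png',out)
E
```

```text
contact_force: [-1.1, 0.5, 0.7]
opening: 0.0
grip_force: 0.0
contact_force: [0.2, 0.4, 1.2]
opening: 0.0002
grip_force: 0.0
now lane [61.7  0.8 19.1] q [ 0.   -0.5   2.37  0.71  0.58 -0.95] f [-0.5  0.2  1.2]
shift [-0.0004  0.0407 -0.1118] turn [-0.0017 -0.0036 -0.0001] t 9.1
```

View pics/wL4.png

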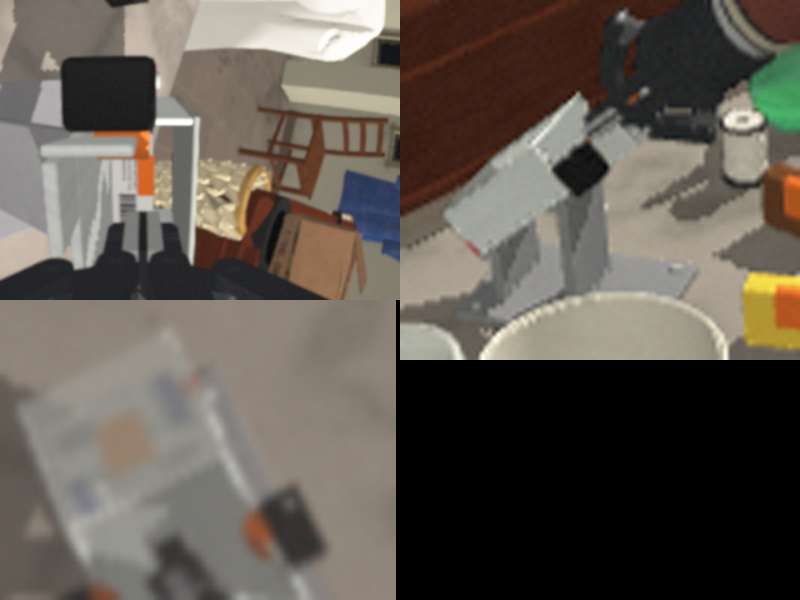

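wL4: the carton has slid under the cover (seal at (125,445) of the top part). On to the second carton.

```bash
python3 -m jog '[[[0,0.005,-0.04],[0,0,0]],[[0,0.02,-0.08],[0,0,0]],[[0,0.06,-0.1],[0,0,0]],[[0,0.1,-0.11],[0,0,0]],[[0,0.13,-0.11],[0,0,0]]]' |grep -E "force|open"
python3 - <<'E'
from w import *
t=optics.get_image('top');print('carton at stop expected px',((proj(t,OO+LL@[.165,0,.026])[0]-[170,118])*6+[0,300]).round(),'seen ~(125,445)')
rel([.4762,-.2528,.2],down(np.radians(59.7)))
E
```

```text
contact_force: [-0.4, -0.3, -0.3]
opening: -0.0002
grip_force: 0.0
carton at stop expected px [118. 420.] seen ~(125,445)
shift [-0.3481 -0.2753 -0.1095] turn [ 0.8607  0.2486 -0.517 ] t 9.8
```

```bash
python3 -m jog '[[[-0.348,-0.275,-0.109],[0.861,0.249,-0.517]],[[-0.348,-0.275,-0.109],[0.861,0.249,-0.517]],[[-0.348,-0.275,-0.109],[0.861,0.249,-0.517]],[[-0.348,-0.275,-0.109],[0.861,0.249,-0.517]],[[-0.348,-0.275,-0.109],[0.861,0.249,-0.517]]]' 0.75|grep -E "pos"
python3 -c "
from h import *
rel([.4762,-.2528,.2],down(np.radians(59.7)))"
```

```text
tool_pos: [0.5019, -0.0619, 0.2556]
shift [-0.0967 -0.1743  0.0209] turn [ 0.2236  0.0579 -0.1401] t 10.3
```

```bash
python3 -m jog '[[[-0.097,-0.174,0.021],[0.224,0.058,-0.14]],[[-0.097,-0.174,0.021],[0.224,0.058,-0.14]],[[-0.097,-0.174,0.021],[0.224,0.058,-0.14]],[[-0.097,-0.174,0.021],[0.224,0.058,-0.14]],[[-0.097,-0.174,0.021],[0.224,0.058,-0.14]]]'|grep -E "pos"
python3 -m jog '[[[0,0,0],[0,0,0]],[[0,0,0],[0,0,0]]]'|grep pos
python3 - <<'E'
from w import *
d=wshot('wB')
p=wproj(d,[.4762,-.2528,.054]).round();print(p)
C,h=carton(d,(int(p[0])-30,int(p[1])-50,60,100))
rel([*C,.02],down(h))
E
```

```text
tool_pos: [0.4746, -0.2535, 0.1962]
tool_pos: [0.477, -0.2493, 0.1992]
[250. 182.]
C [ 0.4755 -0.2529] size [26.6 77.2] z heading 61.0 seal n-off 0.009
shift [-0.0003 -0.005   0.1794] turn [ 0.004   0.0012 -0.0227] t 11.05
```

```bash
python3 -m jog '[[[0,-0.005,0.05],[0.004,0.001,-0.023]],[[0,-0.005,0.1],[0.004,0.001,-0.023]],[[0,-0.005,0.14],[0.004,0.001,-0.023]],[[0,-0.005,0.165],[0.004,0.001,-0.023]],[[0,-0.005,0.178],[0.004,0.001,-0.023]]]' 0.62|grep force
python3 -m jog '[[[0,0,0],[0,0,0]],[[0,0,0],[0,0,0]],[[0,0,0],[0,0,0]],[[0,0,0],[0,0,0]],[[0,0,0],[0,0,0]]]' 0 30|grep force
python3 -m jog '[[[0,0,0],[0,0,0]],[[0,0,0],[0,0,0]]]'
python3 -c "
from h import *
rel([.4755,-.2529,.02],down(np.radians(61)))"
python3 -m jog '[[[0,0,-0.03],[0,0,0]],[[0,0,-0.08],[0,0,0]],[[0,0,-0.13],[0,0,0]],[[0,0,-0.18],[0,0,0]],[[0,0,-0.23],[0,0,0]]]'
python3 -c "
from h import *
rl(6,0,70)"
```

```text
contact_force: [-0.1, -0.5, 0.0]
grip_force: 0.0
contact_force: [-0.6, 0.4, 3.6]
grip_force: 36.9
t: 12.25
tool_pos: [0.4756, -0.2541, 0.0222]
tool_rot: [0.789, 3.04, -0.001]
contact_force: [0.3, 0.5, 5.0]
opening: 0.0256
grip_force: 37.3
shift [0.0007 0.001  0.0022] turn [-0.0004  0.0012 -0.0016] t 12.25
t: 12.75
tool_pos: [0.4744, -0.2533, 0.2524]
tool_rot: [-0.789, -3.04, -0.0]
contact_force: [0.7, -0.0, -0.6]
opening: 0.0257
grip_force: 36.4
now lane [-194.6 -349.1  -76.6] q [-0.63 -0.17  1.79 -0.    1.52 -1.69] f [ 0.8 -0.3 -0.1]
shift [0.157  0.3983 0.0167] turn [-0.8483 -0.2531  0.5398] t 12.75
```

```bash
python3 -m jog '[[[0.157,0.398,0.01],[-0.848,-0.253,0.54]],[[0.157,0.398,0.01],[-0.848,-0.253,0.54]],[[0.157,0.398,0.01],[-0.848,-0.253,0.54]],[[0.157,0.398,0.01],[-0.848,-0.253,0.54]],[[0.157,0.398,0.01],[-0.848,-0.253,0.54]]]'|grep pos
python3 -c "
from h import *
rl(6,0,70)"
```

```text
tool_pos: [0.5079, -0.0047, 0.2452]
now lane [ -78.4 -144.9   11.4] q [-0.45 -0.58  2.2   0.57  1.21 -1.22] f [1.2 1.4 1.2]
shift [0.1281 0.097  0.0757] turn [-0.2297 -0.0676  0.1449] t 13.25
```

```bash
python3 -m jog '[[[0.01,0.045,0.0],[-0.1,-0.03,0.06]],[[0.04,0.085,0.02],[-0.23,-0.068,0.145]],[[0.08,0.097,0.04],[-0.23,-0.068,0.145]],[[0.12,0.097,0.06],[-0.23,-0.068,0.145]],[[0.128,0.097,0.076],[-0.23,-0.068,0.145]]]'|grep pos
python3 -m jog '[[[0,0,0],[0,0,0]],[[0,0,0],[0,0,0]]]'|grep force
python3 -c "
from h import *
rl(8,0,20)"
```

```text
tool_pos: [0.5274, 0.1737, 0.2326]
contact_force: [0.1, 0.0, -0.8]
grip_force: 36.4
now lane [ 6.  -0.3 67.9] q [-0.01 -0.64  2.32  0.57  0.74 -0.79] f [ 0.6 -0.  -0.6]
shift [ 0.0005 -0.0479  0.0023] turn [-0.0055 -0.0026  0.0045] t 13.95
```

```bash
python3 -m jog '[[[0,-0.015,0.002],[-0.005,-0.003,0.004]],[[0,-0.03,0.002],[-0.005,-0.003,0.004]],[[0,-0.042,0.002],[-0.005,-0.003,0.004]],[[0,-0.05,0.002],[-0.005,-0.003,0.004]],[[0,-0.05,0.002],[-0.005,-0.003,0.004]]]' |grep force
python3 -m jog '[[[0,-0.002,0],[0,0,0]],[[0,-0.004,0],[0,0,0]],[[0,-0.004,0],[0,0,0]]]' |grep force
python3 -c "
from h import *
rl(8,0,13)"
```

```text
contact_force: [-0.1, 0.2, -0.6]
grip_force: 36.5
contact_force: [-0.5, -0.0, -1.2]
grip_force: 36.5
now lane [ 7.6 -0.7 14.6] q [-0.06 -0.72  2.44  0.64  0.73 -0.88] f [ 0.4  0.2 -1.2]
shift [ 0.0007 -0.0016  0.0004] turn [0.0007 0.001  0.0005] t 14.75
```

```bash
python3 -m jog '[[[0,-0.001,0],[0,0,0]],[[0,-0.0025,0],[0,0,0]],[[0,-0.0025,0],[0,0,0]]]' |grep force
python3 -m jog '[[[0,0,0],[0,0,0]],[[0,0,0],[0,0,0]],[[0,0,0],[0,0,0]],[[0,0,0],[0,0,0]]]' 0.5 |tail -2
python3 -m jog '[[[0,0,-0.01],[0,0,0]],[[0,0,-0.025],[0,0,0]],[[0,0,-0.045],[0,0,0]],[[0,0,-0.06],[0,0,0]],[[0,0,-0.06],[0,0,0]]]' |grep force
python3 - <<'E'
from w import *
rl(-50,0,20)
d=wshot('wM3')
cv2.imwrite('pics/wM3.png',cv2.resize(d['image'][60:300,140:460],(800,600)))
E
```

```text
contact_force: [0.7, 0.1, -0.2]
grip_force: 36.4
opening: 0.0429
grip_force: 0.0
contact_force: [0.9, -0.2, 0.7]
grip_force: 0.0
now lane [-53.8  -1.4  13.7] q [-0.16 -0.98  2.5   0.6   0.94 -0.83] f [ 0.1 -0.6  1. ]
shift [0.0014 0.0063 0.0038] turn [0.0044 0.0038 0.0017] t 15.95
```

View pics/wM3.png

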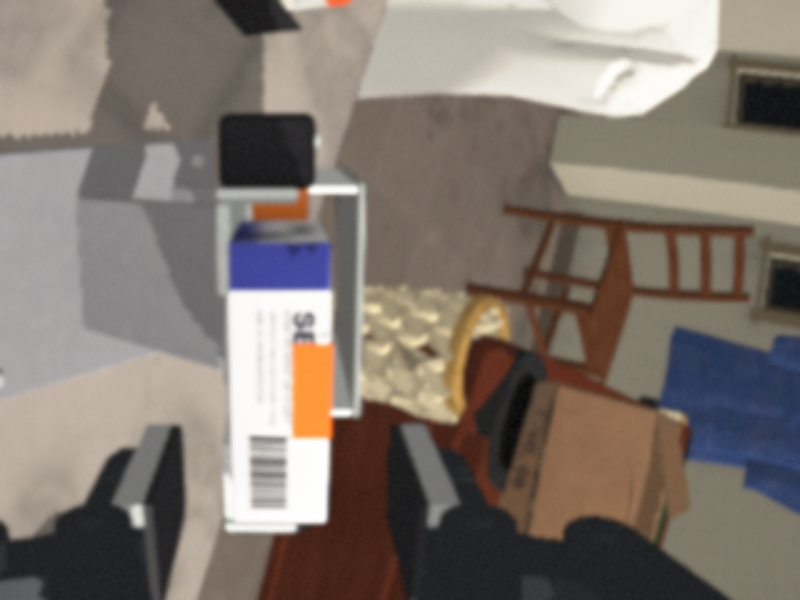

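wM3: the second carton lies flat in the lane on the catches, seal up (313,390). Same push as before.

```bash
python3 -m jog '[[[0.001,0.006,0.002],[0.004,0.003,0.001]],[[0.001,0.006,0.002],[0.004,0.003,0.001]],[[0.001,0.006,0.002],[0.004,0.003,0.001]],[[0.001,0.006,0.002],[0.004,0.003,0.001]],[[0.001,0.006,0.002],[0.004,0.003,0.001]]]' 0 |grep -E "force|open"
python3 -m jog '[[[0,0,0.015],[0,0,0]],[[0,0,0.03],[0,0,0]],[[0,0,0.04],[0,0,0]],[[0,0,0.05],[0,0,0]],[[0,0,0.06],[0,0,0]]]' |grep -E "force|open"
python3 -m jog '[[[0,0.001,0.01],[0,0,0]],[[0,0.001,0.02],[0,0,0]],[[0,0.001,0.03],[0,0,0]],[[0,0.001,0.04],[0,0,0]],[[0,0.001,0.05],[0,0,0]]]' |grep -E "force|open"
python3 -m jog '[[[0,0,0.004],[0,0,0]],[[0,0,0.004],[0,0,0]],[[0,0,0.004],[0,0,0]]]' |grep -E "force|open"
python3 -c "
from h import *
rl(62,0,20)"
```

```text
contact_force: [1.1, 0.2, -0.4]
opening: 0.0002
grip_force: 0.0
contact_force: [-1.9, -0.5, 1.2]
opening: 0.0005
grip_force: 1.1
contact_force: [-0.5, 0.1, 0.1]
opening: 0.0002
grip_force: 0.0
contact_force: [-0.3, -0.7, -0.0]
opening: 0.0001
grip_force: 0.0
now lane [63.6  0.6 18.4] q [ 0.01 -0.49  2.37  0.71  0.57 -0.95] f [-0.5 -0.5 -0.4]
shift [-0.0006  0.0016 -0.0016] turn [-0.0036 -0.0021 -0.0007] t 17.8
```

```bash
python3 -m jog '[[[0,0.005,-0.04],[0,0,0]],[[0,0.02,-0.08],[0,0,0]],[[0,0.06,-0.1],[0,0,0]],[[0,0.1,-0.11],[0,0,0]],[[0,0.13,-0.11],[0,0,0]]]' |grep -E "force|open"
python3 -m jog '[[[0.0,0.05,-0.03],[0,0,0]],[[-0.05,0.05,-0.05],[0,0,0]],[[-0.1,0.05,-0.05],[0,0,0]],[[-0.15,0.05,-0.05],[0,0,0]],[[-0.15,0.05,-0.05],[0,0,0]]]'|grep pos
python3 - <<'E'
from w import *
t=optics.get_image('top');s=optics.get_image('scene')
a=cv2.resize(t['image'][114:188,170:236],None,fx=6,fy=6,interpolation=cv2.INTER_CUBIC)
b=cv2.resize(s['image'][160:250,145:245],None,fx=4,fy=4,interpolation=cv2.INTER_CUBIC)
out=np.zeros((600,800,3),np.uint8);out[:444,:396]=a;out[:360,400:]=b
for p in ([192,0,26],[138,0,26],[84,0,26]):
  q=OO+LL@(np.array(p)/1e3);u=(proj(t,q)[0]-[170,114])*6;cv2.circle(out,tuple(int(i) for i in u),2,(255,0,255),-1)
cv2.imwrite('pics/end.png',out)
E
```

```text
contact_force: [0.2, 0.4, -0.1]
opening: -0.0006
grip_force: 0.0
tool_pos: [0.6067, 0.0361, 0.3995]
```

View pics/end.png

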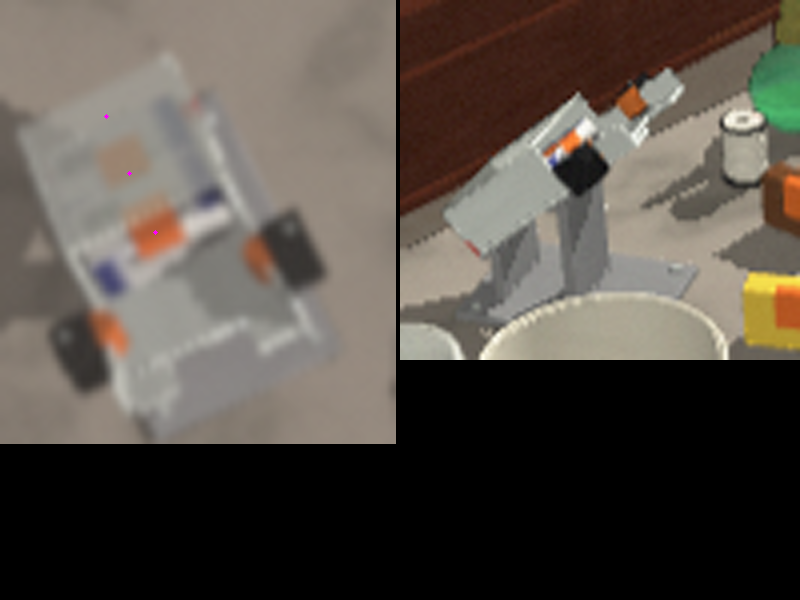

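End picture: the seals sit at (122,160) and about (150,220), matching cartons centred at lane x ≈ 165 and 111 mm. The upper edge marker (84 mm) falls on the second carton's edge, and the arm is clear.

```bash
python3 -c "
from station import job
print(job.finish_job())"
```

```text
the job is handed in; nothing more can be done
None
```

I loaded both cartons into the chute and handed the job in. In the last picture both lie flat with their seals up, one against the end stop and the other resting on it; the hand-in gave no verdict.

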